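Top up the kit stack and open it for the picking slip

TASK

Stack the spare parts tray squarely on the lower tray, keeping it level, then carry the nested pair of lids over together (the tongue that stands up through the neck lifts both) and lower them onto the stack until the inner lid is fully home. Then lift the outer lid alone (its neck lifts just that one) while the inner lid stays seated, and finish still holding it, level and motionless, about 100 mm above its seat and over the stack, so that a picking slip can be laid on the inner lid. Drop nothing, and leave the lower tray and everything else on the bench where they are.

Things in the scene. Friction and masses are not known exactly. Their poses are not given: they have to be found in the camera images.
- lower_tray: Lower kit tray: grey plastic, 130 x 110 x 42 mm (x, y, z), 0.9 kg, full: steel bearings and brass nuts in all its cells, also the middle ones. Stands on the bench and stays there. Open top, walls 3 mm, mouth 124 x 104 mm. Origin: centre of the underside; x along the 130 mm side, z up; rim at z = 42 mm. Same mould as the upper tray.
- upper_tray: Upper (spare) kit tray: same mould, 130 x 110 x 42 mm, 0.3 to 0.6 kg, its two middle cells empty; starts on the bench. Its foot, 118 x 98 x 6 mm (z = 0 to 6), drops into the mouth of the tray below with 3 mm play all round; home, its origin is 36 mm above the lower tray's. Origin: centre of the foot's underside; x along the 130 mm side. A half turn does not matter.
- rib_top (a point): Top of the upper tray's grip rib, at its middle: 32 mm above the tray's origin, 10 mm below the rim. The rib is 12 mm thick (y), runs along x through the whole tray and stands 23 mm above the floor. The middle cell on each side of it, 55 mm (x) by 46 mm (y), is room for a finger; fingers close along y. Axes as the tray's.
- inner_lid: Inner lid: aluminium plate 130 x 110 mm (z = 6 to 9 mm) over a plug 118 x 98 mm (z = 0 to 6) that drops into the upper tray's mouth with 3 mm play all round; seated, its origin is 36 mm above the upper tray's. Starts on the bench with the outer lid nested on it. Origin: centre of the plug's underside; x along the 130 mm side. 0.17 kg. A half turn does not matter.
- tongue_top (a point): Top of the inner lid's upright tongue, 52 mm above that lid's origin. The tongue is 34 mm along x and 12 mm along y; it stands through the outer lid's neck and its top 20 mm are free above the neck. Gripped there alone (fingers closing along y) and lifted, the inner lid carries the outer lid on its plate. Axes as the lid's.
- outer_lid: Outer lid: grey plastic dust cap 145 x 125 mm, 0.2 kg, skirt 11 mm high, resting loosely on the inner lid's plate. Nested, its origin is 1 mm above the inner lid's and turned alike; on the stack the skirt reaches 5 mm down round the upper tray's rim with 5 mm play. Origin: centre of the skirt's lower edge; x along the long side; top face at z = 11 mm.
- neck_top (a point): Centre of the outer lid's neck at its upper edge, 31 mm above that lid's origin. The rectangular neck, 50 mm along x and 28 mm along y, stands 20 mm above the lid's top face; a slot 40 x 18 mm right through it passes the inner lid's tongue (3 mm play). Gripped across its 28 mm (along y) it lifts the outer lid alone. Axes as the lid's.
- marker: Bystander: marker pen lying on the bench, 140 mm long, 16 mm thick. Origin under its middle.
- knife: Bystander: safety knife lying on the bench, 138 x 26 x 18 mm. Origin near its middle, on the bench.
- tape: Bystander: roll of tape lying flat, 100 mm across, 48 mm high. Origin: centre of the underside.
- carton: Bystander: small carton 60 x 90 x 45 mm. Origin: centre of the underside.
- loose_bin: Bystander: open-fronted blue picking bin 120 x 100 x 70 mm on the right. Origin: centre of the underside.
- grey_box: Bystander: shallow grey box 120 x 85 x 32 mm on the left, smaller than the kit trays, with no grip rib. Origin: centre of the underside.
- scanner: Bystander: hand scanner lying on its side, about 130 x 100 x 40 mm. Origin under its head.
- clipboard: Bystander: clipboard with picking slips 110 x 160 x 12 mm lying flat. Origin: centre of the underside.
Mind the look-alikes: they are no part of the job. Leave any blue, green or turquoise look-alike of the upper_tray alone.

How it is judged:
By the outcome, as a careful person would: the job done as asked, in the order asked, and still so for the second after the job is handed in, while the arm keeps its last pose, push and grip.
It also fails if it takes over 66 s, if anything falls off the work surface, if the arm or the gripper's body presses on something with over 40 N, if the wrist force passes 120 N, or if a joint passes its speed limit or range.

ROBOT

A 6-joint arm with a two-finger parallel gripper is mounted at the origin on the work surface. World frame = base frame: x ahead of the robot, y to its left, z up, the work surface at z = 0. Lengths are in mm, angles in rad, forces in N, time in s.
With the tool pointing down it reaches from about 275 to 775 mm from the base axis. Payload 14.6 kg.
Tool frame: the origin (TCP) lies at the very end of the fingers, on their centre line; the grasp point (between the pads) lies 19 mm behind it; z points along the fingers, x is the direction in which the jaws open and shut, and the axes are right-handed (so a half turn about z gives the same grasp; the last joint's range is limited). The gripper opens to 85 mm and grips with 20 to 120 N. Pads are 22 mm wide; open, the fingers measure 114 mm over their backs; the gripper's body (76 mm by 85 mm) begins 54 mm behind the grasp point. The pads swing forward as they close: fully open they stand 13 mm farther back than shut.
Start: joints at [0.996, 0.263, -0.048, 1.259, 0, 1.415], TCP at [213.983, 479.416, 231.278] pointing down, gripper open.
Joint ranges: [-2.65, 2.65], [-0.89, 1.7], [-1.18, 1.37], [-2.13, 2.11], [-1.35, 1.29], [-3.14, 3.14]. Speed limits (rad/s): [1.89, 1.89, 2.57, 2.79, 3.14, 3.14].

INTERFACE

Orientations are given as a rotation vector (axis times angle).
In Python, from workcell import env gives the robot as it stands. The module is installed in compiled form; this text tells all that it offers.
- The arm moves only by the tool carry_out, never from a script. Its argument "plan" is a list of rows, each a list of 2 entries, a list of its own where there are three numbers: the shift along the tool's x, y, z in m, then the turn, a rotation vector about the tool's x, y, z in degrees. In form: [[[dx, dy, dz], [ax, ay, az]], ...]. A call has 1 to 10 rows; each row is the pose to reach, as a shift and turn from the pose commanded when the call began, along the tool's axes at that moment; what a row does not reach only later rows make up. A row lasts 1/8 s, in which the tool goes at most 62.5 mm and 10.7 degrees, less where a joint would pass 70% of its speed; a pose out of reach is approached as far as the arm can. A call with a gripper value outside its range is refused whole. "jaw" is the finger opening in m, from 0 to 0.0854, set as the call begins (left out, the last holds). The fingers move at their own pace and stop on an object; "grip_force" is the grip in N (left out, the last holds). Time passes only in rows, so rows that repeat a pose let the fingers close. It gives the time, the measured TCP pose, the force and the opening at its end, in the units of the state.
- env.sense(): the state, without advancing time (a new reading comes with each control period).
- env.snapshot(name): name is "side" or "top" or "wrist"; returns (picture, depth): 480x640x3 uint8, blue, green, red; 480x640 float32, mm along the optical axis (not along the pixel's ray), 0 where there is no reading.
- env.camera_model(name): a dict with "intrinsics" (3x3 intrinsics, pixels), "dist" ([k1, k2, p1, p2, k3] as OpenCV has them; the pictures are not rectified), "pose" (4x4, takes a point from camera to world coordinates); the wrist camera has in their place "tool_from_camera" (4x4, takes a point from camera to tool coordinates, whose origin is the TCP and whose axes are the tool frame's). Camera axes: x right, y up, looking along -z (the intrinsics and any distortion apply to the point x, -y, -z); pixel columns grow to the right and rows downward; lengths in mm; the calibration is good to about 2 mm. A picture is of the moment at which its call begins: read the wrist's pose just before it. camera_model takes no time and is no camera call.
- env.finish_job(): hands the job in, once; it reports no verdict.
Trained networks look in the newest picture that a camera, given by its name, has taken for a name from the list of things; names that differ only in an ending like _2 or _b are one class to them, and where a whole thing is asked for, a point or a joint stands for the part that bears it (a point fixed in the world has none). Each returns a list of dicts, best first, with "score" (0 to 1); they miss things now and then, are a little off and sometimes report something else, mostly with a low value. They report only what shows in the picture. A call takes as long as a camera call. They do not tell look-alikes from the thing itself.
- env.outline_of(camera, query): "pixels" (480x640 bool, what is visible of it) and "at" ([column, row] in pixels, amid what is visible of it).
- env.place_of(camera, query): "at" ([column, row] in pixels: a listed point, or the origin of a listed thing).
The state is a dict: "time_s": time; "q": joint angles; "joint_vel": joint speeds; "effort": joint torques, N m; "position": TCP position; "tcp_rot": TCP orientation; "contact_force": force on the tool from outside, world axes, zero at the start; "moment": the same for the moment, N m; "finger_gap": opening from 0.0 (shut) to 1.0 (fully open).
Only numpy, scipy, OpenCV 4.12 (cv2) and the standard library are available. Lean on these libraries where they do the work, as an engineer would, in place of code of your own. Each camera call takes 0.05 s, during which the arm holds its last target. There are 200 camera calls.

## Working session

There is one attempt and no reset: what is moved stays moved. The work goes in short steps, Python scripts to look and compute and a tool call to move; the robot and the scene stay as the last step left them, time stands still between calls to the robot, and variables do not carry over. Pictures are saved under pics/ and viewed, about 8 in all and at most 12, crops included, and the job is handed in when it is done.

Besides the shell and the picture viewer there is one more tool, called after "Call:" as name(argument=value, ...), one argument or row to a line, values as JSON. carry_out: Moves the arm, as the interface text tells. Its arguments: {"type":"object","properties":{"plan":{"type":"array"},"jaw":{"type":"number"},"grip_force":{"type":"number"}},"required":["plan"]}

```bash
mkdir -p pics; cat > h.py <<'E'
import numpy as np, cv2
from scipy.spatial.transform import Rotation as R
from workcell import env
def tool():
    s=env.sense(); T=np.eye(4); T[:3,:3]=R.from_rotvec(s['tcp_rot']).as_matrix(); T[:3,3]=s['position']; return T
def pose(cam):
    m=env.camera_model(cam)
    return m, (m['pose'] if 'pose' in m else tool()@np.array(m['tool_from_camera']))
def cloud(cam,depth,P=None):
    m,P0=pose(cam); P=np.array(P0 if P is None else P)
    v,u=np.mgrid[:480,:640]; uv=np.stack([u,v],-1).reshape(-1,1,2).astype(np.float64)
    n=cv2.undistortPoints(uv,np.array(m['intrinsics'],float),np.array(m['dist'],float)).reshape(480,640,2)
    c=np.stack([n[...,0]*depth,-n[...,1]*depth,-depth],-1)
    return c@P[:3,:3].T+P[:3,3]
def snap(cam,name=None):
    m,P=pose(cam); im,d=env.snapshot(cam)
    if name: cv2.imwrite('pics/'+name,im)
    W=cloud(cam,d,P); W[d==0]=np.nan
    return im,d,W
E
python3 - <<'E'
from h import *
print({k:np.round(v,3) for k,v in env.sense().items()})
print(R.from_rotvec(env.sense()['tcp_rot']).as_matrix().round(3))
im,d,W=snap('top','top0.png'); np.save('topW.npy',W)
for q in ['lower_tray','upper_tray','rib_top','inner_lid','tongue_top','outer_lid','neck_top','grey_box']:
  for r in env.place_of('top',q)[:4]:
    u,v=np.round(r['at']).astype(int); print(q,round(r['score'],2),u,v,W[min(max(v,0),479),min(max(u,0),639)].round(0))
im,d,W=snap('side','side0.png')
E
cd pics; python3 -c "
import cv2,numpy as np
a=cv2.imread('top0.png');b=cv2.imread('side0.png')
cv2.imwrite('c0.png',b)"
```

```text
{'time_s': np.float64(0.0), 'q': array([ 0.996,  0.264, -0.049,  1.259, -0.   ,  1.416]), 'joint_vel': array([-0.001, -0.002,  0.   , -0.001,  0.001, -0.001]), 'effort': array([-3.0000e-03, -6.3762e+01,  3.8457e+01,  1.4000e-02, -0.0000e+00,
       -0.0000e+00]), 'position': array([213.827, 479.182, 230.816]), 'tcp_rot': array([ 2.635e+00,  1.710e+00, -2.000e-03]), 'contact_force': array([-0.337,  0.188, -0.545]), 'moment': array([-0.037,  0.035,  0.047]), 'finger_gap': np.float64(1.001)}
[[ 0.408  0.913 -0.001]
 [ 0.913 -0.408 -0.001]
 [-0.001 -0.    -1.   ]]
lower_tray 0.59 208 260 [491. 286.  33.]
upper_tray 0.98 430 338 [ 275. -323.   33.]
upper_tray 0.8 494 310 [ 351. -502.   31.]
upper_tray 0.74 330 318 [330. -52.  38.]
upper_tray 0.72 411 269 [ 467. -281.   13.]
rib_top 0.72 333 318 [331. -61.  10.]
rib_top 0.7 502 309 [ 353. -526.   28.]
rib_top 0.62 425 336 [ 281. -311.   28.]
rib_top 0.62 272 172 [755. 113.  -2.]
inner_lid 0.47 306 229 [576.  13.  45.]
tongue_top 0.58 268 172 [753. 124.   4.]
tongue_top 0.56 306 225 [586.  13.  49.]
outer_lid 0.78 307 232 [566.  10.  51.]
outer_lid 0.16 451 187 [ 696. -397.   40.]
grey_box 0.64 134 278 [443. 498.  11.]
```

View pics/top0.png

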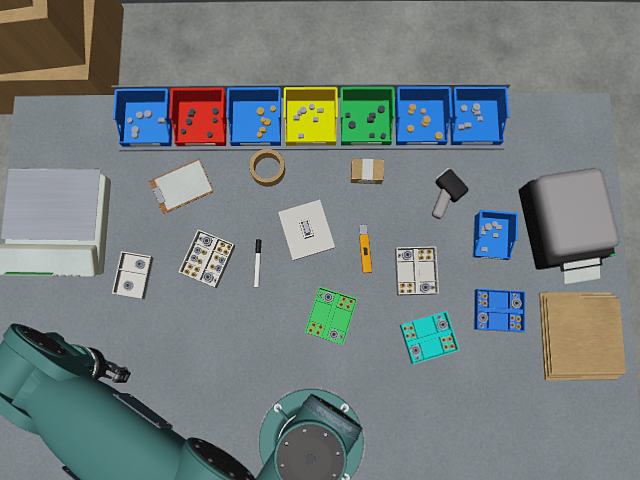

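The top view shows these candidates for upper_tray: the grey tray with empty middle cells at (417,270), full grey tray at (207,258), which is the lower tray, green (331,316), turquoise (429,338), blue (500,310), and the grey box (132,273). By the description I choose (417,270). The nested lids are at (306,229).

```bash
cat >> h.py <<'E'
def rect(W,sel):
    "min-area rectangle of selected world points: centre, yaw of long side (deg), sizes"
    p=W[sel][:,:2].astype(np.float32); (c,s,a)=cv2.minAreaRect(p)
    if s[0]<s[1]: a+=90; s=s[::-1]
    return np.round(c,1),round((a+90)%180-90,1),np.round(s,1)
E
python3 - <<'E'
from h import *
W=np.load('topW.npy'); im=cv2.imread('pics/top0.png')
for n,(u,v),zl in [('upper',(417,270),32),('lower',(207,258),32),('lids',(306,229),8),('grey',(132,273),20)]:
    m=np.zeros((480,640),bool); m[v-34:v+35,u-33:u+34]=1
    m&=(W[...,2]>zl)&(W[...,2]<70)
    k,l,st,_=cv2.connectedComponentsWithStats(m.astype(np.uint8)); b=1+np.argmax(st[1:,4]); m=l==b
    print(n,rect(W,m),np.nanpercentile(W[m][:,2],[5,50,95]).round(0), m.sum())
a=im[230:310,380:460]; b=im[215:300,170:250]
cv2.imwrite('pics/crop1.png',np.hstack([cv2.resize(a,(400,400),interpolation=3),cv2.resize(im[218:298,167:247],(400,400),interpolation=3)]))
E
```

```text
upper (array([ 460.8, -293. ]), 1.4, array([131. , 112.9])) [33. 40. 48.] 332
lower (array([496.4, 290.7]), -22.5, array([130.6, 113. ])) [33. 40. 47.] 323
lids (array([582.7,  11.7]), 15.6, array([149.6, 130.9])) [ 9. 14. 32.] 1978
grey (array([451.3, 500.6]), -8.5, array([121.3,  90.4])) [22. 31. 37.] 306
```

View pics/crop1.png

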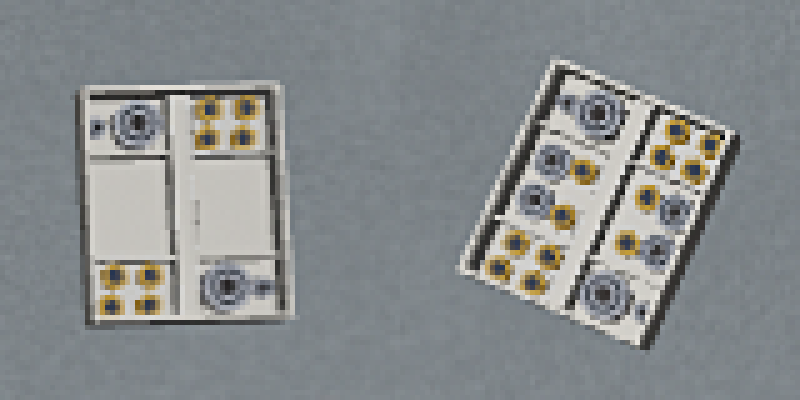

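```bash
python3 - <<'E'
from h import *
m=env.camera_model('wrist'); print(np.array(m['tool_from_camera']).round(2), np.array(m['intrinsics']).round(0))
W=np.load('topW.npy'); print(np.nanmax(W[85:150,110:510,2]), W[140,306], W[420:470,300:330].reshape(-1,3).max(0))
E
```

```text
[[   1.      0.      0.     -0.35]
 [   0.     -0.96   -0.26  -66.05]
 [   0.      0.26   -0.96 -141.11]
 [   0.      0.      0.      1.  ]] [[346.   0. 317.]
 [  0. 346. 235.]
 [  0.   0.   1.]]
111.16332564109416 [834.03996704  13.0398843   48.40544099] [nan nan nan]
```

The crop confirms it: the left tray (417,270) has its two middle cells empty and is the upper tray. The right one is full and is the lower tray. I'll go above the upper tray now.

Call:
carry_out(
  plan=[
    [[-0.018,0.016,0.002],[0,0,0]],
    [[-0.054,0.048,0.006],[0,0,0]],
    [[-0.095,0.085,0.01],[0,0,0]],
    [[-0.137,0.122,0.014],[0,0,0]],
    [[-0.178,0.159,0.018],[0,0,0]],
    [[-0.22,0.197,0.022],[0,0,0]],
    [[-0.261,0.233,0.026],[0,0,0]],
    [[-0.302,0.27,0.03],[0,0,0]],
    [[-0.344,0.308,0.034],[0,0,0]],
    [[-0.385,0.344,0.038],[0,0,0]],
  ],
  jaw=0.05,
)

```text
time_s: 1.75
position: [371.5, -14.4, 193.4]
tcp_rot: [2.635, 1.709, 0.001]
contact_force: [1.7, -0.2, 0.5]
finger_gap: 0.589
```

Call:
carry_out(
  plan=[
    [[-0.041,0.036,0.004],[0,0,-4]],
    [[-0.082,0.073,0.008],[0,0,-8]],
    [[-0.12,0.107,0.012],[0,0,-12]],
    [[-0.155,0.139,0.015],[0,0,-16]],
    [[-0.185,0.166,0.018],[0,0,-20]],
    [[-0.207,0.185,0.02],[0,0,-23]],
    [[-0.219,0.197,0.022],[0,0,-25.5]],
    [[-0.219,0.197,0.022],[0,0,-25.5]],
    [[-0.219,0.197,0.022],[0,0,-25.5]],
  ],
)

```text
time_s: 2.88
position: [461.6, -292.0, 171.3]
tcp_rot: [-2.194, -2.248, -0.0]
contact_force: [-0.3, 0.8, 0.0]
finger_gap: 0.584
```

```bash
cat >> h.py <<'E'
def go(x,y,z,yaw):
    "tool-axes shift (mm) and turn (deg) bringing TCP to x,y,z, tool x along thing's y (thing yaw, mod 180), pointing down"
    T=tool(); a=np.radians(yaw+90)
    c=[]
    for s in (1,-1):
        X=s*np.array([np.cos(a),np.sin(a),0]); Z=np.array([0,0,-1.]); G=np.stack([X,np.cross(Z,X),Z],1)
        c.append(np.degrees(R.from_matrix(T[:3,:3].T@G).as_rotvec()))
    r=min(c,key=np.linalg.norm)
    print('at',T[:3,3].round(1),'shift',(T[:3,:3].T@(np.array([x,y,z])-T[:3,3])).round(1),'turn',r.round(1))
def comp(W,lo,hi,near,r=110):
    m=(W[...,2]>lo)&(W[...,2]<hi)&(np.hypot(W[...,0]-near[0],W[...,1]-near[1])<r)
    k,l,st,_=cv2.connectedComponentsWithStats(m.astype(np.uint8)); return l==1+np.argmax(st[1:,4])
E
python3 - <<'E'
from h import *
s=env.sense(); print(s['time_s'],s['joint_vel'].round(3))
im,d,W=snap('wrist','w1.png')
m=comp(W,32,60,(461,-293)); print(rect(W,m),np.nanpercentile(W[m][:,2],[5,50,95]),m.sum())
for r in env.place_of('wrist','rib_top')[:3]:
    u,v=np.round(r['at']).astype(int); print(r['score'],u,v,W[v,u])
for r in env.outline_of('wrist','upper_tray')[:3]:
    print(r['score'],r['at'],rect(W,r['pixels']&(W[...,2]>30)))
E
```

```text
2.875 [ 0.007 -0.008 -0.004  0.    -0.001 -0.004]
(array([ 452.2, -293.7]), 1.4, array([113.6, 110.7])) [33.9242359  40.27865695 41.6780063 ] 2139
0.87 637 68 [336.89655414 -56.3946185   30.42928801]
0.72 16 70 [ 349.53643353 -520.54262646   30.22187326]
0.62 315 223 [ 461.26771852 -294.06853646   31.75070968]
0.71 [62.5, 78.9] (array([ 353.4, -493.4]), -3.5, array([106.9,  80.2]))
0.61 [278.1, 25.9] (array([ 307.7, -313.8]), -74.4, array([130.7,  49.4]))
0.58 [319.9, 213.2] (array([ 460.6, -293.6]), 1.2, array([130.4, 110.5]))
```

View pics/w1.png

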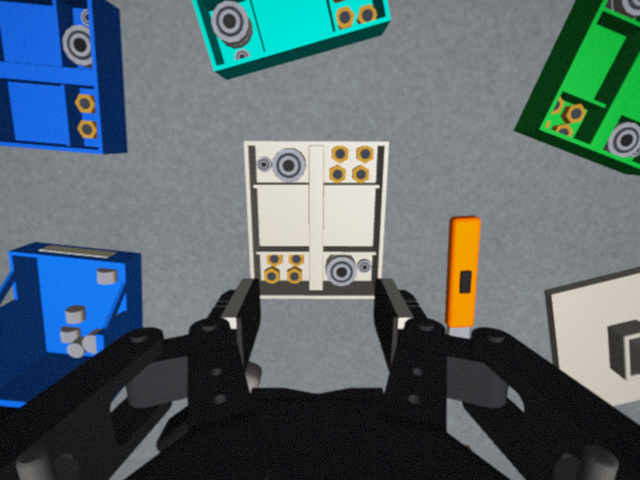

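The wrist view shows the grey tray with its rib top at about (315,223), and both middle cells are free for the fingers. All measurements agree on centre (460.8,-293.7), yaw 1.3° and rib z 31.8, so I'll descend and grip.

Call:
carry_out(
  plan=[
    [[-0.001,0,0.02],[0,0,0]],
    [[-0.0017,-0.0008,0.06],[0,0,0]],
    [[-0.0017,-0.0008,0.1],[0,0,0]],
    [[-0.0017,-0.0008,0.13],[0,0,0]],
    [[-0.0017,-0.0008,0.145],[0,0,0]],
    [[-0.0017,-0.0008,0.153],[0,0,0]],
    [[-0.0017,-0.0008,0.157],[0,0,0]],
    [[-0.0017,-0.0008,0.157],[0,0,0]],
  ],
)

```text
time_s: 4.03
position: [461.3, -294.6, 14.7]
tcp_rot: [2.193, 2.249, 0.0]
contact_force: [-0.3, -0.5, -0.3]
finger_gap: 0.586
```

Call:
carry_out(
  plan=[
    [[0,0,0],[0,0,0]],
    [[0,0,0],[0,0,0]],
    [[0,0,0],[0,0,0]],
    [[0,0,0],[0,0,0]],
    [[0,0,0],[0,0,0]],
    [[0,0,0],[0,0,0]],
  ],
  jaw=0.0,
  grip_force=60,
)

```text
time_s: 4.78
position: [461.3, -294.4, 14.8]
tcp_rot: [2.193, 2.249, 0.0]
contact_force: [-2.0, 1.5, 6.7]
finger_gap: 0.121
```

Call:
carry_out(
  plan=[
    [[0,0,-0.002],[0,0,0]],
    [[0,0,-0.008],[0,0,0]],
    [[0,0,-0.02],[0,0,0]],
    [[0,0,-0.04],[0,0,0]],
    [[0,0,-0.065],[0,0,0]],
    [[0,0,-0.09],[0,0,0]],
    [[0,0,-0.11],[0,0,0]],
    [[0,0,-0.12],[0,0,0]],
    [[0,0,-0.12],[0,0,0]],
    [[0,0,-0.12],[0,0,0]],
  ],
)

```text
time_s: 6.02
position: [460.8, -294.1, 133.7]
tcp_rot: [-2.193, -2.249, 0.0]
contact_force: [0.3, 0.4, -2.9]
finger_gap: 0.119
```

```bash
python3 - <<'E'
from h import *
s=env.sense(); print(s['time_s'],s['contact_force'].round(2),s['moment'].round(2),s['finger_gap'])
im,d,W=snap('wrist','w2.png'); T=tool()
m=comp(W,100,170,T[:2,3],90)
V=(W-T[:3,3])@T[:3,:3]   # tool coords
P=V[m]; print(rect(V,m),np.percentile(P,[2,50,98],axis=0).round(1))
# rim plane tilt
q=P[(np.abs(P[:,2]-np.percentile(P[:,2],8))<5)]
for r in env.outline_of('wrist','upper_tray')[:3]:
    mm=r['pixels']&np.isfinite(V[...,2]); print(r['score'],r['at'],rect(V,mm),np.percentile(V[mm],[2,50,98],axis=0).round(1).tolist())
E
```

```text
6.025 [ 0.26  0.41 -2.92] [-0.03 -0.03 -0.02] 0.11890448633428322
(array([-0.7, -4.5]), -89.9, array([122.7, 111.5])) [[-53.6 -64.9 -27.3]
 [ -0.9 -31.   -6.6]
 [ 52.1  22.4   8.1]]
0.86 [608.3, 91.9] (array([ 225.1, -103.5]), -70.7, array([94.9, 90.7])) [[169.6, -150.3, 92.8], [192.2, -97.7, 114.9], [227.3, -55.9, 128.0]]
0.83 [265.8, 21.3] (array([ -18.2, -136.1]), 0.1, array([154.9,  45.1])) [[-78.3, -156.9, 92.3], [-33.4, -139.9, 113.2], [45.8, -115.9, 128.0]]
0.73 [316.2, 232.4] (array([-38.7,  18.3]), -0.3, array([187.8, 168.5])) [[-53.7, -64.9, -26.4], [-0.9, -31.2, -4.3], [52.2, 28.0, 8.1]]
```

View pics/w2.png

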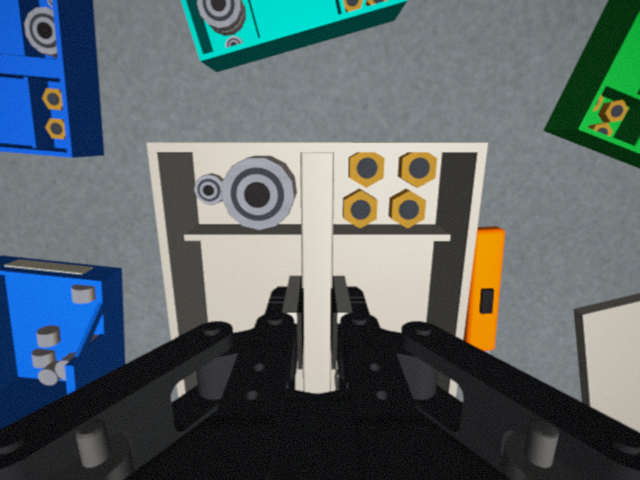

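The tray is held level and square: the rib is centred between the fingers at (317,270) and the force of about 2.9 N fits a 0.3 kg tray. I'll carry it to a vantage point where the lower tray shows in front of the held tray.

Call:
carry_out(
  plan=[
    [[0.005,0.002,-0.002],[0,0,0]],
    [[0.019,0.006,-0.006],[0,0,0]],
    [[0.04,0.013,-0.012],[0,0,0]],
    [[0.066,0.0215,-0.021],[0,0,0]],
    [[0.095,0.031,-0.03],[0,0,0]],
    [[0.127,0.041,-0.04],[0,0,0]],
    [[0.159,0.052,-0.05],[0,0,0]],
    [[0.19,0.062,-0.06],[0,0,0]],
    [[0.222,0.072,-0.07],[0,0,0]],
    [[0.254,0.083,-0.08],[0,0,0]],
  ],
)

```text
time_s: 7.38
position: [537.6, -36.3, 214.9]
tcp_rot: [2.193, 2.25, 0.0]
contact_force: [1.0, 1.0, -4.4]
finger_gap: 0.12
```

Call:
carry_out(
  plan=[
    [[0.032,0.01,-0.01],[0,0,1]],
    [[0.063,0.021,-0.02],[0,0,3]],
    [[0.095,0.031,-0.03],[0,0,6]],
    [[0.127,0.041,-0.04],[0,0,9]],
    [[0.159,0.052,-0.05],[0,0,12]],
    [[0.19,0.062,-0.06],[0,0,15]],
    [[0.222,0.072,-0.07],[0,0,18]],
    [[0.249,0.081,-0.078],[0,0,21]],
    [[0.267,0.087,-0.084],[0,0,23]],
    [[0.275,0.089,-0.086],[0,0,23.8]],
  ],
)

```text
time_s: 8.62
position: [619.3, 240.5, 300.4]
tcp_rot: [-2.609, -1.75, -0.0]
contact_force: [-0.0, -0.3, -3.1]
finger_gap: 0.125
```

Call:
carry_out(
  plan=[
    [[0,0,0],[0,0,0]],
    [[0,0,0],[0,0,0]],
    [[0,0,0],[0,0,0]],
  ],
)

```text
time_s: 9.0
position: [619.5, 238.2, 300.3]
tcp_rot: [2.61, 1.748, -0.0]
contact_force: [0.3, 0.1, -3.2]
finger_gap: 0.125
```

```bash
python3 - <<'E'
from h import *
s=env.sense(); print(s['time_s'],s['joint_vel'].round(3))
im,d,W=snap('wrist','w3.png'); T=tool(); V=(W-T[:3,3])@T[:3,:3]
m=(W[...,2]>34)&(W[...,2]<60)&(np.hypot(W[...,0]-496.4,W[...,1]-290.7)<90)
print(rect(W,m),rect(V,m),np.percentile(W[m],[1,50,99],axis=0).round(1).tolist(),m.sum(), np.argwhere(m).min(0),np.argwhere(m).max(0))
for r in env.outline_of('wrist','lower_tray')[:3]:
    mm=r['pixels']&(W[...,2]>30); print(r['score'],r['at'],rect(W,mm))
for r in env.place_of('wrist','lower_tray')[:3]:
    u,v=np.round(r['at']).astype(int); print(r['score'],u,v,W[v,u])
go(496.4,290.7,200,-22.5)
E
```

```text
9.0 [ 0.001  0.002  0.004  0.001 -0.     0.001]
(array([495.6, 289.6]), -22.6, array([130.3, 110.4])) (array([   0.2, -134.1]), -89.8, array([130.3, 110.4])) [[418.2, 217.2, 34.2], [472.7, 298.4, 40.2], [573.0, 361.5, 42.2]] 1806 [  6 264] [138 371]
0.76 [318.1, 67.1] (array([495.6, 289.5]), -22.6, array([130.3, 110.2]))
0.79 318 81 [500.11551228 288.34635038  30.24324117]
at [619.6 238.4 300.3] shift [   1.4 -133.8  100.3] turn [-0.  -0.   0.1]
```

View pics/w3.png

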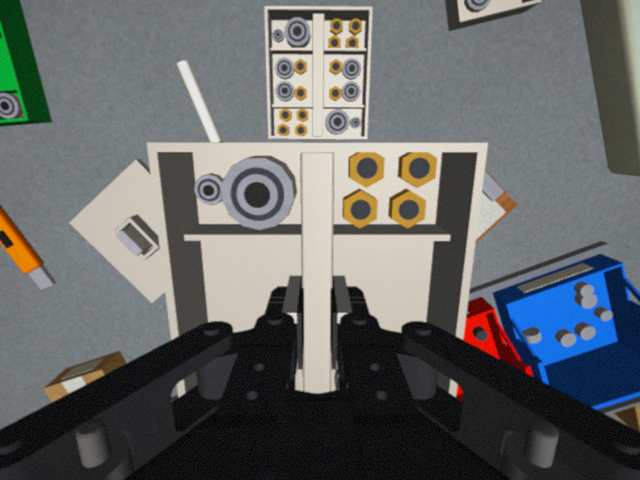

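The lower tray (318,70) shows fully beyond the held tray, with measured size 130.3 x 110.4. It sits at tool (0.2,-134.1), and the held tray's centre is at about tool (-0.7,-0.8). I'll move over it and come down near the seat.

Call:
carry_out(
  plan=[
    [[0,-0.006,0.002],[0,0,0]],
    [[0,-0.022,0.01],[0,0,0]],
    [[0,-0.045,0.03],[0,0,0]],
    [[0,-0.07,0.06],[0,0,0]],
    [[0,-0.095,0.095],[0,0,0]],
    [[0.001,-0.115,0.13],[0,0,0]],
    [[0.001,-0.127,0.16],[0,0,0]],
    [[0.001,-0.1333,0.185],[0,0,0]],
    [[0.001,-0.1333,0.202],[0,0,0.1]],
    [[0.001,-0.1333,0.21],[0,0,0.1]],
  ],
)

```text
time_s: 10.4
position: [496.0, 290.3, 89.6]
tcp_rot: [-2.611, -1.747, 0.001]
contact_force: [0.3, -0.0, -4.1]
finger_gap: 0.126
```

Call:
carry_out(
  plan=[
    [[0,0,0.003],[0,0,0]],
    [[0,0,0.003],[0,0,0]],
    [[0,0,0.003],[0,0,0]],
  ],
)

```text
time_s: 10.78
position: [497.1, 290.5, 87.8]
tcp_rot: [2.611, 1.746, 0.001]
contact_force: [0.5, 0.8, -3.3]
finger_gap: 0.123
```

```bash
python3 - <<'E'
from h import *
s=env.sense(); print(s['time_s'],s['contact_force'].round(2))
go(495.6,289.6,50.5,-22.6)
im,d,W=snap('side','s1.png')
z=W[...,2]; m=(np.hypot(W[...,0]-495,W[...,1]-290)<95)&(z>3)&(z<110)
v,u=np.where(m); print(u.min(),u.max(),v.min(),v.max(), rect(W,m&(z>75)))
c=im[max(0,v.min()-30):v.max()+30,max(0,u.min()-30):u.max()+30]; cv2.imwrite('pics/s1c.png',cv2.resize(c,None,fx=4,fy=4))
print(c.shape)
E
```

```text
10.775 [ 0.52  0.83 -3.33]
at [497.1 290.5  87.8] shift [-1.4 -1.  37.3] turn [ 0.  -0.   0.1]
248 339 305 397 (array([496.2, 293.6]), -22.6, array([132.5, 113.2]))
(152, 151, 3)
```

Call:
carry_out(
  plan=[
    [[-0.0005,0,0.003],[0,0,0]],
    [[-0.0005,0,0.009],[0,0,0]],
    [[-0.0005,0,0.016],[0,0,0]],
    [[-0.0005,0,0.022],[0,0,0]],
    [[-0.0005,0,0.027],[0,0,0]],
    [[-0.0005,0,0.031],[0,0,0]],
    [[-0.0005,0,0.033],[0,0,0]],
    [[-0.0005,0,0.034],[0,0,0]],
    [[-0.0005,0,0.034],[0,0,0]],
  ],
)

```text
time_s: 11.95
position: [496.6, 290.0, 53.4]
tcp_rot: [-2.611, -1.746, -0.0]
contact_force: [0.4, -1.0, -3.6]
finger_gap: 0.12
```

Call:
carry_out(
  plan=[
    [[0,0,0.001],[0,0,0]],
    [[0,0,0.002],[0,0,0]],
    [[0,0,0.003],[0,0,0]],
    [[0,0,0.003],[0,0,0]],
    [[0,0,0.003],[0,0,0]],
  ],
)

```text
time_s: 12.58
position: [496.6, 290.0, 50.8]
tcp_rot: [2.611, 1.746, 0.001]
contact_force: [-2.4, -1.8, 5.9]
finger_gap: 0.125
```

Contact came at TCP z 50.8, where home should be about 50.5, so it is seated (caught on the rim would read about 56.5). I'll release and rise.

Call:
carry_out(
  plan=[
    [[0,0,0],[0,0,0]],
    [[0,0,0],[0,0,0]],
    [[0,0,0],[0,0,0]],
    [[0,0,0],[0,0,0]],
  ],
  jaw=0.045,
)

```text
time_s: 13.08
position: [496.6, 290.0, 50.3]
tcp_rot: [-2.611, -1.746, 0.0]
contact_force: [0.0, -0.3, 0.0]
finger_gap: 0.528
```

Call:
carry_out(
  plan=[
    [[0,0,-0.004],[0,0,0]],
    [[0,0,-0.015],[0,0,0]],
    [[0,0,-0.035],[0,0,0]],
    [[0,0,-0.065],[0,0,0]],
    [[0,0,-0.1],[0,0,0]],
    [[0,0,-0.13],[0,0,0]],
    [[0,0,-0.15],[0,0,0]],
    [[0,0,-0.155],[0,0,0]],
    [[0,0,-0.155],[0,0,0]],
  ],
)

```text
time_s: 14.2
position: [496.5, 290.0, 205.2]
tcp_rot: [2.611, 1.746, 0.0]
contact_force: [-0.4, 0.7, -0.0]
finger_gap: 0.527
```

```bash
python3 - <<'E'
from h import *
s=env.sense(); print(s['time_s'],s['finger_gap'],s['contact_force'])
im,d,W=snap('wrist','w4.png'); T=tool(); V=(W-T[:3,3])@T[:3,:3]
for r in env.outline_of('wrist','upper_tray')[:2]:
    mm=r['pixels']&(W[...,2]>68); print(r['score'],r['at'],rect(W,mm),rect(V,mm))
    q=W[mm&(W[...,2]>74)]; A=np.c_[q[:,:2]-q[:,:2].mean(0),np.ones(len(q))]; print(np.linalg.lstsq(A,q[:,2],rcond=None)[0])
for r in env.place_of('wrist','rib_top')[:2]:
    u,v=np.round(r['at']).astype(int); print(r['score'],u,v,W[v,u])
m=comp(np.load('topW.npy'),8,70,(582,12)); 
go(582.7,11.7,170,15.6)
E
```

```text
14.2 0.5269485665156908 [-0.41197368  0.69566682 -0.0316629 ]
0.69 [317.3, 216.5] (array([496. , 289.6]), -22.5, array([129.8, 110.3])) (array([-0.3, -0.1]), -90.0, array([129.9, 110.3]))
[-2.77264567e-03 -8.07951791e-04  7.64730988e+01]
0.45 [2.8, 245.4] (array([0., 0.]), 0.0, array([0., 0.])) (array([0., 0.]), 0.0, array([0., 0.]))
[0. 0. 0.]
0.66 316 224 [496.77647237 288.73177007  65.76663381]
at [496.2 289.8 204.5] shift [-224.   186.2   34.5] turn [ -0.1   0.  -38.1]<stdin>:6: RuntimeWarning: Mean of empty slice.
  ret = um.true_divide(
```

View pics/w4.png

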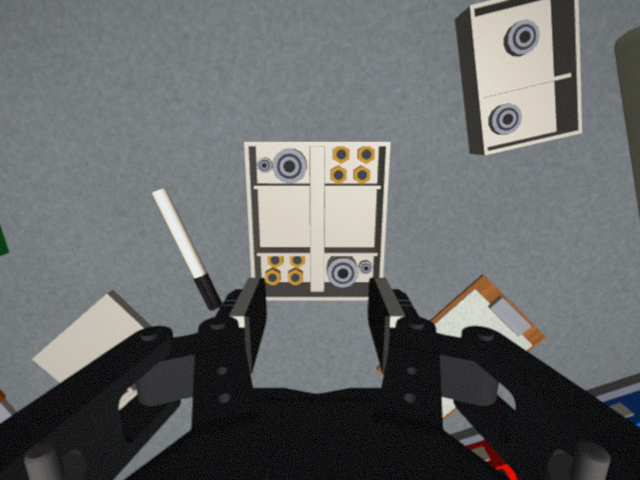

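The wrist view shows the upper tray at (317,217) nested level and square on the lower tray: centre (496.0,289.6), yaw -22.5°, rim at about 77 mm. On to the lids.

Call:
carry_out(
  plan=[
    [[-0.01,0.008,0.002],[0,0,-2]],
    [[-0.035,0.029,0.005],[0,0,-6]],
    [[-0.07,0.058,0.01],[0,0,-12]],
    [[-0.108,0.09,0.016],[0,0,-18]],
    [[-0.145,0.12,0.022],[0,0,-24]],
    [[-0.18,0.15,0.027],[0,0,-30]],
    [[-0.205,0.171,0.031],[0,0,-35]],
    [[-0.22,0.183,0.033],[0,0,-38.1]],
    [[-0.224,0.186,0.0345],[0,0,-38.1]],
    [[-0.224,0.186,0.0345],[0,0,-38.1]],
  ],
)

```text
time_s: 15.6
position: [582.6, 12.2, 170.4]
tcp_rot: [-1.9, -2.501, 0.001]
contact_force: [-0.2, 0.1, -1.1]
finger_gap: 0.529
```

Call:
carry_out(
  plan=[
    [[0,0,0],[0,0,0]],
    [[0,0,0],[0,0,0]],
  ],
)

```text
time_s: 15.85
position: [582.8, 12.6, 170.9]
tcp_rot: [1.898, 2.504, 0.0]
contact_force: [0.6, -0.4, -0.3]
finger_gap: 0.526
```

```bash
cat > lids.py <<'E'
from h import *
def lids(near,z0,cam='wrist',name=None):
    "rects of lid face, neck and tongue (z relative to z0 = inner lid origin)"
    im,d,W=snap(cam,name); T=tool(); V=(W-T[:3,3])@T[:3,:3]; out={}
    for n,lo,hi,r in [('face',7,60,100),('neck',26,60,45),('tongue',44,62,35)]:
        m=(W[...,2]>z0+lo)&(W[...,2]<z0+hi)&(np.hypot(W[...,0]-near[0],W[...,1]-near[1])<r)
        if m.any(): print(n,rect(W,m),rect(V,m),'z',np.percentile(W[m][:,2],[50,95]).round(1),m.sum())
    return im,W
E
python3 - <<'E'
from lids import *
s=env.sense(); print(s['time_s'],s['joint_vel'].round(3))
im,W=lids((582.7,11.7),0,name='w5.png')
for q in ['tongue_top','neck_top']:
  for r in env.place_of('wrist',q)[:2]:
    u,v=np.round(r['at']).astype(int); print(q,r['score'],u,v,W[v,u])
E
```

```text
15.85 [-0.004 -0.002  0.002 -0.    -0.003 -0.002]
face (array([581.5,  12.2]), 17.0, array([145.4, 125.6])) (array([ 0.1, -1.4]), 88.7, array([145.4, 125.6])) z [10.6 30.4] 22065
neck (array([581.,  12.]), 16.7, array([49.5, 27.9])) (array([ 0., -2.]), 89.0, array([49.5, 27.9])) z [31.1 51.1] 1624
tongue (array([581. ,  12.7]), 16.2, array([34.4, 11.9])) (array([ 0.7, -1.7]), 89.5, array([34.4, 11.9])) z [50.1 51.5] 628
tongue_top 0.65 318 229 [582.45887301  12.77552922  50.71549994]
neck_top 0.71 321 221 [575.70647976  13.28658121  50.63875595]
```

View pics/w5.png

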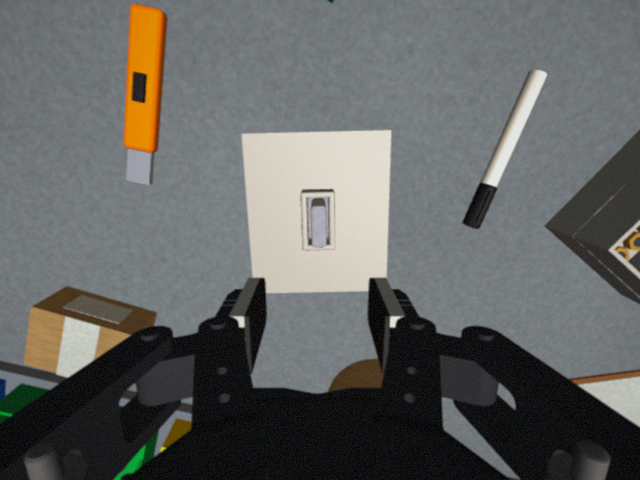

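The lids are in view: face at (318,212), neck and tongue at (318,220). All measured sizes match, with the tongue centre at tool (0.5,-1.8), its top at about 51 mm, and a 1° turn left to make. I'll descend to grip the free top of the tongue.

Call:
carry_out(
  plan=[
    [[0,-0.001,0.015],[0,0,-0.5]],
    [[0.0005,-0.0018,0.05],[0,0,-1]],
    [[0.0005,-0.0018,0.085],[0,0,-1]],
    [[0.0005,-0.0018,0.11],[0,0,-1]],
    [[0.0005,-0.0018,0.125],[0,0,-1]],
    [[0.0005,-0.0018,0.132],[0,0,-1]],
    [[0.0005,-0.0018,0.1355],[0,0,-1]],
    [[0.0005,-0.0018,0.1355],[0,0,-1]],
  ],
)

```text
time_s: 17.0
position: [581.4, 11.9, 35.7]
tcp_rot: [1.876, 2.519, 0.001]
contact_force: [0.3, -0.8, -0.2]
finger_gap: 0.524
```

Call:
carry_out(
  plan=[
    [[0,0,0],[0,0,0]],
    [[0,0,0],[0,0,0]],
    [[0,0,0],[0,0,0]],
    [[0,0,0],[0,0,0]],
    [[0,0,0],[0,0,0]],
    [[0,0,0],[0,0,0]],
  ],
  jaw=0.0,
  grip_force=60,
)

```text
time_s: 17.75
position: [581.3, 12.0, 35.9]
tcp_rot: [1.876, 2.519, 0.001]
contact_force: [-1.6, 0.9, 5.5]
finger_gap: 0.117
```

Call:
carry_out(
  plan=[
    [[0,0,-0.002],[0,0,0]],
    [[0,0,-0.008],[0,0,0]],
    [[0,0,-0.02],[0,0,0]],
    [[0,0,-0.04],[0,0,0]],
    [[0,0,-0.065],[0,0,0]],
    [[0,0,-0.09],[0,0,0]],
    [[0,0,-0.11],[0,0,0]],
    [[0,0,-0.12],[0,0,0]],
    [[0,0,-0.12],[0,0,0]],
    [[0,0,-0.12],[0,0,0]],
  ],
)

```text
time_s: 19.0
position: [580.7, 11.9, 154.6]
tcp_rot: [-1.876, -2.519, 0.001]
contact_force: [-0.5, 0.1, -3.2]
finger_gap: 0.12
```

```bash
python3 - <<'E'
from h import *
s=env.sense(); print(s['time_s'],s['contact_force'].round(2),s['moment'].round(2),s['finger_gap'])
im,d,W=snap('wrist','w6.png'); T=tool(); V=(W-T[:3,3])@T[:3,:3]
m=(V[...,2]<45)&(V[...,2]>12)&(np.abs(V[...,0])<85)&(np.abs(V[...,1])<85)
P=V[m]; print(rect(V,m),np.percentile(P,[.5,50,99.5],axis=0).round(1).tolist())
m&=(V[...,1]<-20)&(np.abs(V[...,2]-np.median(P[:,2]))<6); q=V[m]; A=np.c_[q[:,:2],np.ones(len(q))]; print('plane',np.linalg.lstsq(A,q[:,2],rcond=None)[0])
go(496+133.3*.924-0,289.6-133.3*.383,330,-22.5)
E
```

```text
19.0 [-0.54  0.1  -3.25] [-0.03 -0.04  0.03] 0.1204699338318351
(array([-1.3,  0.2]), -90.0, array([144.8, 126. ])) [[-63.2, -72.1, 16.6], [-1.5, -32.7, 25.3], [60.7, 67.6, 27.4]]
plane [ 9.07531353e-04 -1.45346697e-03  2.52350687e+01]
at [580.7  12.  154.5] shift [ 206.2  101.6 -175.5] turn [-0.1 -0.  39.1]
```

View pics/w6.png

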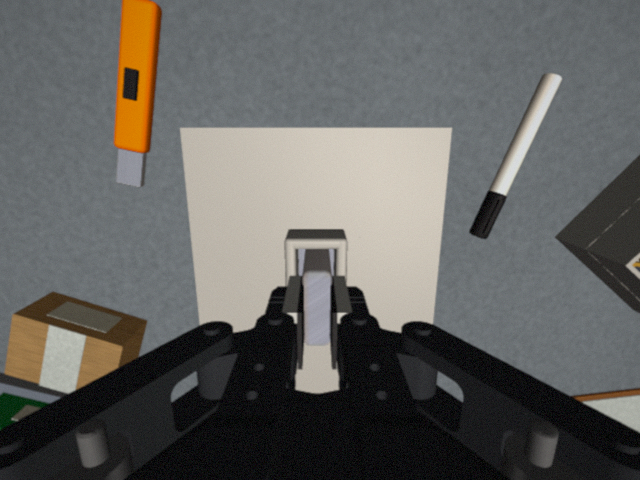

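Both lids hang level from the tongue at about 3.3 N. The neck stands free below the fingers at (316,255), and the face plane tilts by less than 0.2%. I'll carry them over the stack.

Call:
carry_out(
  plan=[
    [[0.004,0,-0.005],[0,0,0.5]],
    [[0.016,0,-0.01],[0,0,2]],
    [[0.036,0,-0.016],[0,0,5]],
    [[0.064,0,-0.023],[0,0,9]],
    [[0.098,0,-0.03],[0,0,13.5]],
    [[0.135,-0.0005,-0.036],[0,0,18.5]],
    [[0.172,-0.001,-0.042],[0,0,23.5]],
    [[0.206,-0.001,-0.045],[0,0,28]],
    [[0.235,-0.0014,-0.045],[0,0,32]],
    [[0.258,-0.0014,-0.045],[0,0,35]],
  ],
)

```text
time_s: 20.3
position: [505.1, 260.0, 200.3]
tcp_rot: [-2.549, -1.837, 0.0]
contact_force: [0.0, -0.6, -2.8]
finger_gap: 0.123
```

```bash
python3 -c "
from h import *
go(496.3,290.0,200,-22.5)"
```

```text
at [505.1 260.  200.3] shift [ 25.7 -17.8   0.3] turn [-0.   0.   4.1]
```

Call:
carry_out(
  plan=[
    [[0.012,-0.008,0],[0,0,2]],
    [[0.02,-0.014,0],[0,0,3.3]],
    [[0.0245,-0.017,0],[0,0,4]],
    [[0.0257,-0.0178,0.002],[0,0,4.1]],
    [[0.0257,-0.0178,0.01],[0,0,4.1]],
    [[0.0257,-0.0178,0.022],[0,0,4.1]],
    [[0.0257,-0.0178,0.037],[0,0,4.1]],
    [[0.0257,-0.0178,0.05],[0,0,4.1]],
    [[0.0257,-0.0178,0.057],[0,0,4.1]],
    [[0.0257,-0.0178,0.06],[0,0,4.1]],
  ],
)

```text
time_s: 21.55
position: [496.9, 288.6, 139.9]
tcp_rot: [-2.611, -1.746, 0.001]
contact_force: [0.2, 0.4, -3.4]
finger_gap: 0.126
```

Call:
carry_out(
  plan=[
    [[0,0,0],[0,0,0]],
    [[0,0,0],[0,0,0]],
  ],
)

```text
time_s: 21.8
position: [497.2, 288.8, 140.7]
tcp_rot: [2.611, 1.746, 0.001]
contact_force: [0.4, -0.2, -4.0]
finger_gap: 0.122
```

```bash
python3 - <<'E'
from h import *
s=env.sense(); print(s['time_s'],s['contact_force'].round(2))
go(496.3,290.0,107.7,-22.5)
im,d,W=snap('side','s2.png')
z=W[...,2]; n=np.hypot(W[...,0]-496,W[...,1]-290)<100
for lo,hi in [(60,84),(98,125)]:
    m=n&(z>lo)&(z<hi); print(lo,rect(W,m),m.sum())
v,u=np.where(n&(z>3)&(z<140)); print(u.min(),u.max(),v.min(),v.max())
c=im[max(0,v.min()-20):v.max()+20,max(0,u.min()-20):u.max()+20]; c=cv2.resize(c,None,fx=4,fy=4,interpolation=cv2.INTER_CUBIC); print(c.shape); cv2.imwrite('pics/s2c.png',c[:600,:800])
E
```

```text
21.8 [ 0.39 -0.2  -4.02]
at [497.2 288.8 140.7] shift [ 0.7 -1.3 33. ] turn [ 0.  -0.   0.1]
60 (array([495.2, 293.4]), -22.3, array([131.7, 112.1])) 777
98 (array([496.8, 290.8]), -22.4, array([147.1, 128.6])) 3270
242 342 292 398
(584, 560, 3)
```

View pics/s2c.png

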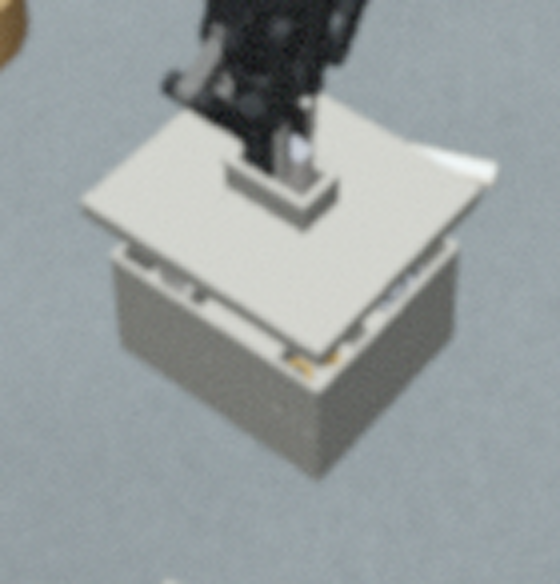

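The side view shows the lids level over the nested stack, with the neck at (280,190) in the crop. Once the side camera's y bias is allowed for, its offsets agree with the wrist's. I'll apply the small correction and lower.

Call:
carry_out(
  plan=[
    [[0.0004,-0.0007,0.003],[0,0,0]],
    [[0.0007,-0.0013,0.009],[0,0,0]],
    [[0.0007,-0.0013,0.015],[0,0,0]],
    [[0.0007,-0.0013,0.02],[0,0,0]],
    [[0.0007,-0.0013,0.024],[0,0,0]],
    [[0.0007,-0.0013,0.027],[0,0,0]],
    [[0.0007,-0.0013,0.029],[0,0,0]],
    [[0.0007,-0.0013,0.03],[0,0,0]],
    [[0.0007,-0.0013,0.03],[0,0,0]],
  ],
)

```text
time_s: 22.98
position: [496.1, 289.8, 110.3]
tcp_rot: [2.611, 1.746, 0.0]
contact_force: [0.4, -0.0, -3.6]
finger_gap: 0.121
```

Call:
carry_out(
  plan=[
    [[0,0,0.001],[0,0,0]],
    [[0,0,0.002],[0,0,0]],
    [[0,0,0.003],[0,0,0]],
    [[0,0,0.003],[0,0,0]],
  ],
)

```text
time_s: 23.48
position: [496.1, 289.9, 107.9]
tcp_rot: [2.611, 1.746, 0.001]
contact_force: [-2.9, -2.1, 5.7]
finger_gap: 0.122
```

Contact at 107.9 against an expected 107.7, so the inner lid is home. I'll release and check from close by.

Call:
carry_out(
  plan=[
    [[0,0,0],[0,0,0]],
    [[0,0,0],[0,0,0]],
    [[0,0,-0.001],[0,0,0]],
    [[0,0,-0.005],[0,0,0]],
    [[0,0,-0.02],[0,0,0]],
    [[0,0,-0.04],[0,0,0]],
    [[0,0,-0.055],[0,0,0]],
    [[0,0,-0.06],[0,0,0]],
    [[0,0,-0.06],[0,0,0]],
    [[0,0,-0.06],[0,0,0]],
  ],
  jaw=0.05,
)

```text
time_s: 24.72
position: [495.8, 289.7, 166.7]
tcp_rot: [-2.611, -1.746, 0.001]
contact_force: [0.2, -1.1, -0.1]
finger_gap: 0.585
```

```bash
python3 - <<'E'
from lids import *
s=env.sense(); print(s['time_s'],s['contact_force'].round(2),s['position'].round(1))
im,W=lids((496,290),72,name='w7.png')
m=(W[...,2]>78)&(W[...,2]<90)&(np.hypot(W[...,0]-496,W[...,1]-290)<75); q=W[m]; A=np.c_[q[:,:2]-q[:,:2].mean(0),np.ones(len(q))]; print('face plane',np.linalg.lstsq(A,q[:,2],rcond=None)[0])
E
```

```text
24.725 [ 0.21 -1.12 -0.11] [495.8 289.7 166.7]
face (array([496.4, 288.5]), -22.4, array([145.1, 125.6])) (array([-0.8,  1.1]), 90.0, array([145.1, 125.6])) z [ 82.6 102.7] 34698
neck (array([495.9, 288.8]), -22.4, array([50.4, 28. ])) (array([-0.7,  0.5]), 90.0, array([50.4, 28. ])) z [103.1 123. ] 2909
tongue (array([495.8, 289.5]), -22.7, array([33.8, 11.7])) (array([-0.2,  0.2]), -89.7, array([33.8, 11.7])) z [122.1 123.3] 1175
face plane [-2.08224712e-05 -4.20453213e-04  8.25247769e+01]
```

View pics/w7.png

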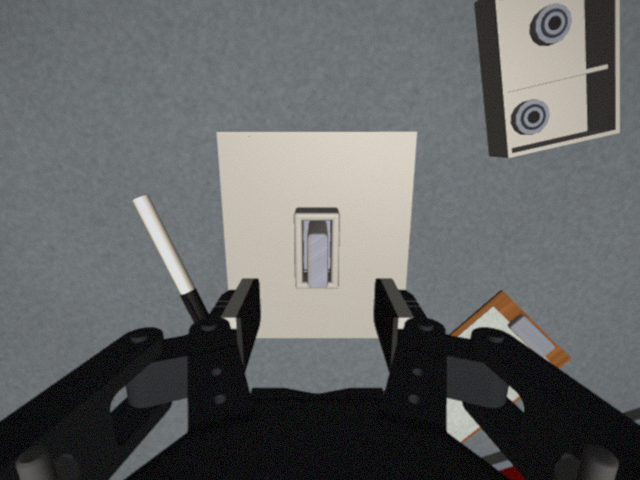

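The wrist view shows the outer lid square on the stack: neck at (317,247), face plane level. The face at 82.5 and tongue at 122.1 show the same 1.4 to 1.9 mm camera bias as on the bench, so the lids are fully home. Now I'll grip the neck across its 28 mm.

Call:
carry_out(
  plan=[
    [[-0.0004,0.0003,0.01],[0,0,0]],
    [[-0.0007,0.0005,0.03],[0,0,0]],
    [[-0.0007,0.0005,0.05],[0,0,0]],
    [[-0.0007,0.0005,0.065],[0,0,0]],
    [[-0.0007,0.0005,0.074],[0,0,0]],
    [[-0.0007,0.0005,0.078],[0,0,0]],
    [[-0.0007,0.0005,0.0795],[0,0,0]],
    [[-0.0007,0.0005,0.0795],[0,0,0]],
  ],
)

```text
time_s: 25.78
position: [496.5, 289.1, 88.1]
tcp_rot: [2.611, 1.746, 0.001]
contact_force: [0.1, -0.4, 0.0]
finger_gap: 0.584
```

Call:
carry_out(
  plan=[
    [[0,0,0],[0,0,0]],
    [[0,0,0],[0,0,0]],
    [[0,0,0],[0,0,0]],
    [[0,0,0],[0,0,0]],
    [[0,0,0],[0,0,0]],
    [[0,0,0],[0,0,0]],
  ],
  jaw=0.0,
  grip_force=45,
)

```text
time_s: 26.52
position: [496.5, 289.1, 88.3]
tcp_rot: [2.611, 1.746, 0.001]
contact_force: [-0.9, -0.3, 5.3]
finger_gap: 0.315
```

Gap 0.315 is 27 mm, which is the neck. I'll lift straight up 100 mm, slowly at first.

Call:
carry_out(
  plan=[
    [[0,0,-0.001],[0,0,0]],
    [[0,0,-0.004],[0,0,0]],
    [[0,0,-0.01],[0,0,0]],
    [[0,0,-0.018],[0,0,0]],
    [[0,0,-0.028],[0,0,0]],
    [[0,0,-0.04],[0,0,0]],
    [[0,0,-0.053],[0,0,0]],
    [[0,0,-0.066],[0,0,0]],
    [[0,0,-0.078],[0,0,0]],
    [[0,0,-0.088],[0,0,0]],
  ],
)

```text
time_s: 27.78
position: [496.3, 289.0, 176.6]
tcp_rot: [2.611, 1.746, 0.0]
contact_force: [-0.3, -0.2, -2.1]
finger_gap: 0.318
```

Call:
carry_out(
  plan=[
    [[0,0,-0.006],[0,0,0]],
    [[0,0,-0.01],[0,0,0]],
    [[0,0,-0.012],[0,0,0]],
    [[0,0,-0.012],[0,0,0]],
    [[0,0,-0.012],[0,0,0]],
    [[0,0,-0.012],[0,0,0]],
  ],
)

```text
time_s: 28.52
position: [496.2, 289.0, 187.6]
tcp_rot: [-2.611, -1.746, 0.0]
contact_force: [0.8, 0.4, -2.0]
finger_gap: 0.316
```

```bash
python3 - <<'E'
from h import *
s=env.sense(); print(s['time_s'],s['contact_force'].round(2),s['position'].round(1),s['finger_gap'],s['joint_vel'].round(3))
im,d,W=snap('side','s3.png')
z=W[...,2]; n=np.hypot(W[...,0]-496,W[...,1]-290)<100
for lo,hi in [(20,70),(77,88),(100,135),(165,188)]:
    m=n&(z>lo)&(z<hi)
    if m.sum()>9: print(lo,rect(W,m),m.sum(),np.percentile(z[m],[5,50,95]).round(1))
v,u=np.where(n&(z>3)&(z<230)); c=im[max(0,v.min()-10):v.max()+10,max(0,u.min()-10):u.max()+10]
c=cv2.resize(c,None,fx=3,fy=3,interpolation=cv2.INTER_CUBIC); print(c.shape); cv2.imwrite('pics/s3c.png',c[:600,:800])
im,d,W=snap('wrist'); T=tool(); V=(W-T[:3,3])@T[:3,:3]
m=(np.abs(V[...,2]-4)<7)&(V[...,1]<-18)&(V[...,1]>-80)&(np.abs(V[...,0])<64); q=V[m]; A=np.c_[q[:,:2],np.ones(len(q))]; print('held face plane',np.linalg.lstsq(A,q[:,2],rcond=None)[0])
E
```

```text
28.525 [ 0.79  0.41 -1.95] [496.2 289.  187.6] 0.31561144662980817 [-0.    -0.    -0.001  0.     0.001 -0.001]
20 (array([483.2, 332.5]), 17.6, array([170.1,  86.8])) 1313 [22.8 45.9 67.7]
77 (array([495.7, 293.1]), -22.4, array([132.2, 113.3])) 2061 [78.8 81.6 83.9]
165 (array([495.4, 291.4]), -22.4, array([148.5, 128.4])) 3231 [177.5 183.6 185.8]
(441, 372, 3)
held face plane [ 9.79464611e-04 -4.19623420e-03  5.61276367e+00]
```

View pics/s3c.png

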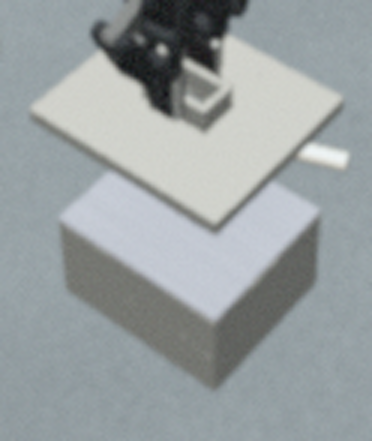

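The side view shows the inner lid flat on the stack: plate at 81.6 mm against 81 expected, square to the trays. The outer lid is held level above it, top face at 183.6 mm, about 100 mm over its seat. The held weight of about 2.0 N is the outer lid alone, and the arm is at rest, so I'll hand it in.

```bash
python3 -c "
from h import *
print(env.finish_job()); s=env.sense(); print(s['time_s'],s['position'])"
```

```text
the job is handed in; nothing more can be done
None
the job is handed in; nothing more can be done
```

The job is done and handed in at about 28.6 s of robot time. The arm is still holding the outer lid above the stack.

- **Trays:** I gripped the spare tray by its rib and seated it on the lower tray. Contact came at z 50.8 (about 50.5 expected), and the tray ended level with its yaw within 0.2° of the lower tray's.
- **Lids:** I carried the nested pair over by the tongue and lowered them until contact at z 107.9 (107.7 expected). I then released the tongue, gripped the neck and raised the outer lid straight up 99.5 mm.

**Last checks:**
- The inner lid's plate is at 81.6 mm (81 expected) and square on the stack.
- The outer lid's top face is at 183.6 mm (184 expected), tilted less than 0.3°.
- The load on the gripper is 2.0 N, which fits the outer lid alone.
- The joints are at rest.

**Disagreements:** The side camera read about 3 mm off in y, and the wrist camera about 1.5 mm low in z. Both offsets were steady, so I allowed for them. I did not check the other items on the bench one by one at the end, but I saw no contact with any of them.

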